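# Seat the blender cup in its drive

## Robot

A 6-joint arm with a two-finger parallel gripper is mounted at the origin on a cart in front of the work surface, level with it; the furniture and walls round the work are solid. World frame = base frame: x ahead of the robot, y to its left, z up, the work surface at z = 0. Lengths are in mm, angles in rad, forces in N, time in s.
With the tool pointing down it reaches from about 350 to 775 mm from the base axis. Payload 7.3 kg.
Tool frame: the origin (TCP) lies at the centre of the arm's flange, where the gripper is bolted on; the fingertips stand 178 mm ahead of it and the grasp point (between the pads) lies 159 mm ahead of it; z points along the fingers, y is the direction in which the jaws open and shut (so a half turn about z gives the same grasp; the last joint's range is limited). The gripper opens to 92 mm and grips with 3 to 60 N. Pads are 19 mm wide; open, the fingers measure 130 mm over their backs; the gripper's body (75 mm by 190 mm) begins 47 mm behind the grasp point.
Start: joints at [-1.494, 0.342, 1.524, -0, 1.275, -0.146], TCP at [116.025, -512.022, 404.741] pointing down, gripper open.
Joint ranges: [-2.53, 2.53], [-0.77, 2.02], [0.04, 2.7], [-1, 4.14], [0.28, 2.66], [-3.11, 3.11]. Speed limits (rad/s): [2.57, 2.57, 3.14, 3.14, 3.14, 3.14].

## Interface

Orientations are given as [roll, pitch, yaw] about the fixed x, y, z axes, in that order (R = Rz(yaw) Ry(pitch) Rx(roll)).
In Python, from plant import get_obs, capture, close_job gives the robot as it stands. The module is installed in compiled form; this text tells all that it offers.
- The arm moves only by the shell command python3 -m pendant 'ROWS'. ROWS is JSON, a list of rows, each a list of 3 entries, a list of its own where there are three numbers: the shift along the tool's x, y, z in m, then the turn, a rotation vector about the tool's x, y, z in rad, then the finger opening in m, from 0 to 0.0918. In form: [[[tx, ty, tz], [wx, wy, wz], fingers], ...]. A call has 1 to 10 rows; each row is the pose to reach, as a shift and turn from the pose commanded when the call began, along the tool's axes at that moment; what a row does not reach only later rows make up. A row lasts 1/12 s, in which the tool goes at most 41.7 mm and 7.16 degrees, less where a joint would pass 70% of its speed; a pose out of reach is approached as far as the arm can. A call with a gripper value outside its range is refused whole. The fingers move at their own pace and stop on an object; the grip force is fixed at half the most. Time passes only in rows, so rows that repeat a pose let the fingers close. It gives the time, the measured TCP pose, the force and the opening at its end, in the units of the state.
- get_obs(): the state, without advancing time (a new reading comes with each control period).
- capture(name): name is "scene" or "top" or "wrist"; returns a dict with "color" (480x640x3 uint8, red, green, blue), "mtx" (3x3 intrinsics, pixels), "rvec" (rotation vector, rad) and "tvec" (3), from world to camera coordinates, as OpenCV has them. Camera axes: x right, y down, z forward; pixel columns grow to the right and rows downward; lengths in mm; the calibration is good to about 2 mm. A picture is of the moment at which its call begins. There is no depth.
- close_job(): hands the job in, once; it reports no verdict.
The state is a dict: "time": time; "joint_positions": joint angles; "dq": joint speeds; "tau": joint torques, N m; "tool_pos": TCP position; "tcp_rot": TCP orientation; "contact_force": force on the tool from outside, world axes, zero at the start; "moment": the same for the moment, N m; "grip_width": finger opening in mm.
Only numpy, scipy, OpenCV 4.12 (cv2) and the standard library are available. Lean on these libraries where they do the work, as an engineer would, in place of code of your own. Each camera call takes 0.05 s, during which the arm holds its last target. There are 200 camera calls.

## Task

Fit the steel blender cup onto the blender base: lower its square foot into the round well on top of the base and, pressing only gently, turn and shuffle the cup until the foot finds the square drive socket at the bottom of the well and the cup drops fully home, upright, its collar flush on the base. Then let go of it; do not tip the cup over, and leave the tub, shaker, can and apple where they stand.

Things in the scene. Friction and masses are not known exactly. Their poses are not given: they have to be found in the camera images.
- cup_center (a point): Centre of the closed blender cup, half-way up: 112 mm tall, 0.17-0.35 kg, one rigid part, upright on the counter. Grip its square steel body, 48 x 48 mm, 40 to 101 mm above the underside; a round lid 45 mm across tops it, a round black collar 64 mm across lies below, 32 to 40 mm up. x, y: square to the body's sides; z: up the cup.
- cup_foot (a point): Centre of the underside of the cup's foot, 56 mm below its centre. The foot is square, 34 x 34 mm and 14 mm high, its sides parallel to the body's and its lower edge chamfered 1 mm; above it, up to the collar, is a round neck 40 mm across. Axes as the cup's.
- well (a point): Centre of the mouth of the round well, 54 mm across and 18 mm deep, in the flat top of the blender base: a round grey housing 132 mm across, 85 mm high, fixed to the counter, its front knob (fixed) towards -x. Fully home, the cup's collar lies on this top and the cup's centre is 24 mm above this point. Over 50 N between cup and base is too hard. z: up.
- well_floor (a point): Centre of the well's floor, 18 mm below its mouth. Here opens the square drive socket, 37 x 37 mm, 16 mm deep: the foot fits with 1.5 mm all round, in any quarter turn. The socket stands at an unknown angle, NOT along these axes; it is on a stiff gear (0.4 N m to turn) and stays put under light friction. A foot resting here unseated leaves the collar 14 mm above the base.
- tub: Dairy tub, 72 mm across, 71 mm high, standing upright; origin under its centre. Bystander.
- shaker_salt: Table shaker, 44 mm across, 90 mm high, standing upright; origin under its centre. Bystander.
- can_1: Drinks can, 66 mm across, 115 mm high, standing upright; origin under its centre. Bystander.
- apple: Apple, 77 mm across, 73 mm high; origin under its centre. Bystander.
There are look-alikes about, which are no part of the job. Leave any red or yellow look-alike of the part that bears cup_center alone.

How it is judged:
By the outcome, as a careful person would: the job done as asked, in the order asked, and still so for the second after the job is handed in, with the robot touching nothing.
It also fails if it takes over 64 s, if anything falls off the work surface, if the arm or the gripper's body presses on something with over 40 N, if the wrist force passes 120 N, or if a joint passes its speed limit or range.

## Working session

There is one attempt and no reset: what is moved stays moved. The work goes in short steps, Python scripts to look and compute and a shell command to move; the robot and the scene stay as the last step left them, time stands still between calls to the robot, and variables do not carry over. Pictures are saved under pics/ and viewed, about 8 in all and at most 12, crops included, and the job is handed in when it is done.

```bash
mkdir -p pics
cat > h.py <<'E'
import numpy as np, cv2
from plant import get_obs, capture
def snap(cam,name):
    c=capture(cam); cv2.imwrite(f'pics/{name}.png',c['color'][:,:,::-1]); np.savez(f'pics/{name}.npz',**{k:np.array(c[k]) for k in('color','mtx','rvec','tvec')}); return c
def ray(c,u,v,z):
    R=cv2.Rodrigues(np.array(c['rvec'],float).reshape(3,1))[0]; t=np.array(c['tvec'],float).ravel()
    o=-R.T@t; d=R.T@np.linalg.inv(np.array(c['mtx']))@[u,v,1.]
    return o+d*(z-o[2])/d[2]
def proj(c,p):
    return cv2.projectPoints(np.array(p,float).reshape(-1,3),np.array(c['rvec'],float),np.array(c['tvec'],float),np.array(c['mtx'],float),None)[0].reshape(-1,2)
E
python3 - <<'E'
from h import *
a=snap('scene','scene1')['color'];b=snap('top','top1')['color']
o=get_obs();print(o)
E
```

```text
{'time': 0.1, 'joint_positions': array([-1.49396224e+00,  3.42646131e-01,  1.52489623e+00, -1.35833231e-05,
        1.27542824e+00, -1.46019491e-01]), 'dq': array([ 0.00098961,  0.00015162, -0.00187824, -0.00081146, -0.00015349,
       -0.00158401]), 'tau': array([ 2.03280557e-03, -4.32004452e+01, -2.44692689e+01,  7.18915346e-02,
        5.26349852e-02, -4.82762255e-05]), 'tool_pos': array([ 116.03287263, -511.89584515,  404.12671073]), 'tcp_rot': array([-3.14022748e+00, -1.87641211e-04,  2.22857413e-01]), 'contact_force': array([-0.01223337, -0.12748185,  0.19057518]), 'moment': array([0.00554681, 0.04766826, 0.00583933]), 'grip_width': 92.09470784989203}
```

View pics/top1.png

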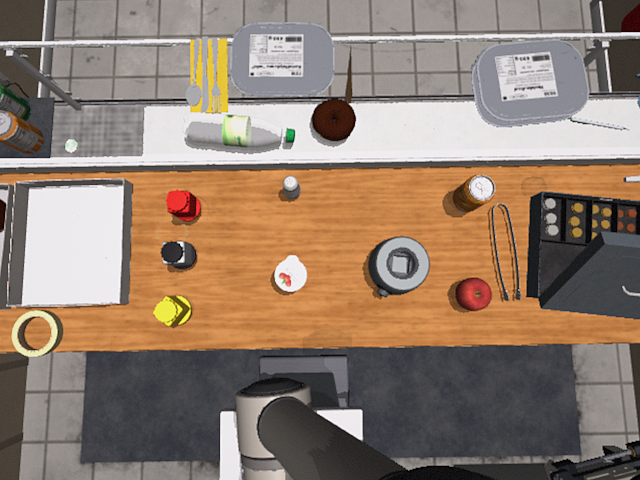

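View pics/scene1.png

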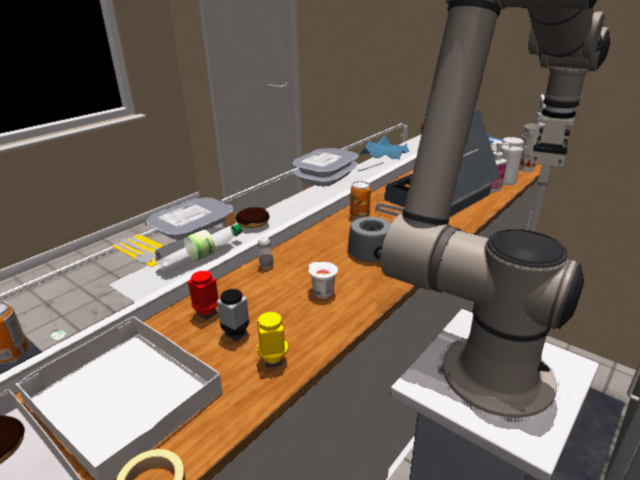

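In the top view, three objects look like the cup: red at (183,205), yellow at (173,311) and steel with a black lid at (178,253). The steel one fits the description. The base is at (400,264), tub (291,274), shaker (290,187), can (476,192) and apple (473,293). I'll check the cup and base in a close crop.

Run:
```python
from h import *
c=dict(np.load('pics/top1.npz')); im=c['color'][:,:,::-1]
a=cv2.resize(im[225:285,145:215],None,fx=5.7,fy=5.7,interpolation=cv2.INTER_CUBIC)
b=cv2.resize(im[230:300,360:440],None,fx=5,fy=5,interpolation=cv2.INTER_CUBIC)
W=np.zeros((360,800,3),np.uint8);W[:342,:399]=a;W[:350,400:800]=b
cv2.imwrite('pics/crop1.png',W)
for n,u,v,z in(('cup lid',174,254,112),('well',401,263,85),('tub',291,272,71),('shk',290,183,90),('can',482,187,115),('apple',473,293,50),('red',180,203,112),('yel',168,311,112)):print(n,ray(c,u,v,z).round())
```

```text
cup lid [494. 236. 112.]
well [ 470. -246.   85.]
tub [455.  -8.  71.]
shk [650.  -8.  90.]
can [ 628. -421.  115.]
apple [ 404. -410.   50.]
red [604. 226. 112.]
yel [376. 245. 112.]
```

View pics/crop1.png

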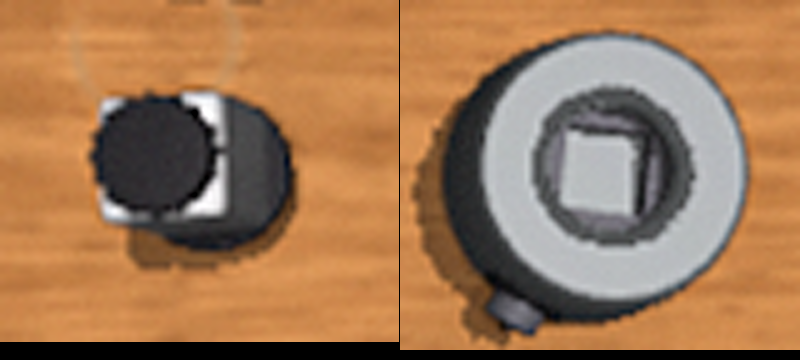

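The crop confirms it: steel square body with a round black lid at about px (172,252), black collar below. The well mouth centre is at px (402.6,263), and the square socket is visible at the bottom, turned a few degrees. The base is on the way, so I'll go over it first for a close look with the wrist camera.

```bash
cat >> h.py <<'E'
from scipy.spatial.transform import Rotation as Ro
def go(p,yaw):
    o=get_obs(); R=Ro.from_euler('xyz',o['tcp_rot']); T=Ro.from_euler('xyz',[np.pi,0,yaw])
    print('shift mm',R.inv().apply(np.array(p,float)-o['tool_pos']).round(1),'turn',(R.inv()*T).as_rotvec().round(4))
E
python3 - <<'E'
from h import *
c=dict(np.load('pics/top1.npz'))
print(ray(c,402.6,263,85),ray(c,172.2,251.8,112))
w=capture('wrist');o=get_obs()
R=Ro.from_euler('xyz',o['tcp_rot']);C=Ro.from_rotvec(np.ravel(w['rvec'])).inv()
print('cam in tool',R.inv().apply(-C.apply(np.ravel(w['tvec']))-o['tool_pos']),(R.inv()*C).as_matrix().round(2),w['mtx'])
go([470,-247,404],0)
E
```

```text
[ 469.84445515 -249.88182477   85.        ] [498.92866936 239.73665147 112.        ]
cam in tool [82.18895054 -0.86598966 19.7224398 ] [[-0.   -0.95 -0.3 ]
 [ 1.   -0.   -0.  ]
 [ 0.   -0.3   0.95]] [[332.9425921    0.         323.76547819]
 [  0.         332.9425921  238.4178    ]
 [  0.           0.           1.        ]]
shift mm [ 403.8 -180.2    0.5] turn [-0.0011 -0.      0.2228]
```

```bash
python3 -m pendant '[[[0.036,-0.020,0],[0,0,0.022],0.09],[[0.072,-0.040,0],[0,0,0.05],0.09],[[0.108,-0.060,0],[0,0,0.07],0.09],[[0.144,-0.080,0],[0,0,0.1],0.09],[[0.180,-0.100,0],[0,0,0.12],0.09],[[0.216,-0.120,0],[0,0,0.15],0.09],[[0.252,-0.140,0],[0,0,0.17],0.09],[[0.288,-0.160,0],[0,0,0.2],0.09],[[0.320,-0.180,0],[0,0,0.22],0.09],[[0.345,-0.193,0],[0,0,0.223],0.09]]'
python3 -m pendant '[[[0,0,0],[0,0,0],0.09],[[0,0,0],[0,0,0],0.09]]'
python3 - <<'E'
from h import *
c=snap('wrist','w1');o=get_obs();print(o['tool_pos'],o['tcp_rot'],o['contact_force'])
print(proj(c,[470,-249,85]))
E
```

```text
time: 0.98
tool_pos: [411.3, -245.0, 404.6]
tcp_rot: [-3.141, -0.0, 0.0]
contact_force: [0.8, -0.3, 0.5]
grip_width: 90.3
time: 1.15
tool_pos: [410.6, -246.5, 404.4]
tcp_rot: [-3.141, 0.001, 0.003]
contact_force: [-0.0, 0.5, -0.1]
grip_width: 90.1
[ 409.90812375 -247.31375036  404.4294403 ] [-3.14158675e+00  8.70102209e-04  1.49004133e-03] [-0.57739828 -0.17466669  1.14655188]
[[328.07747875 160.78331874]]
```

View pics/w1.png

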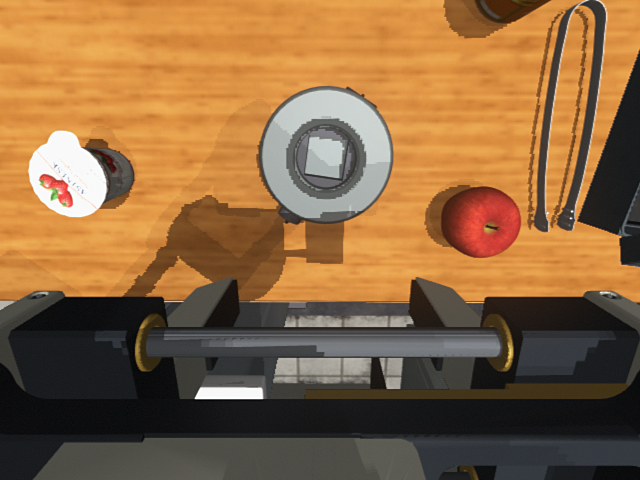

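The well is at px (326,156), within about 5 px of the projection. I'll rectify it at the mouth and floor heights for the centre and the socket angle.

```bash
cat >> h.py <<'E'
def rect(c,cx,cy,z,half=40,n=400):
    # image right = -y, up = +x
    P=[[cx+half,cy+half,z],[cx+half,cy-half,z],[cx-half,cy-half,z],[cx-half,cy+half,z]]
    H=cv2.getPerspectiveTransform(proj(c,P).astype(np.float32),np.float32([[0,0],[n,0],[n,n],[0,n]]))
    return cv2.warpPerspective(np.array(c['color'])[:,:,::-1],H,(n,n),flags=cv2.INTER_CUBIC)
E
python3 - <<'E'
from h import *
c=dict(np.load('pics/w1.npz'))
cv2.imwrite('pics/r1.png',np.hstack([rect(c,470,-249,z) for z in(85,67)]))
E
```

```text
(no output)
```

View pics/r1.png

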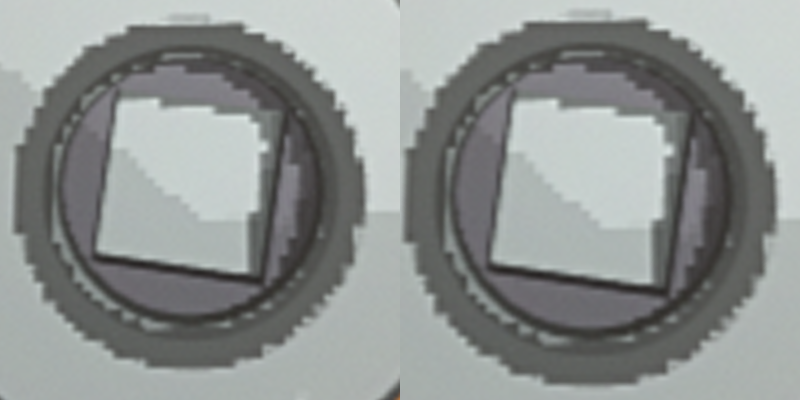

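The mouth is about 54 mm across and its centre and the socket's agree at (472, −247.2). The socket edges measure about 35–36 mm, at a yaw of about −8°. Now to the cup.

```bash
python3 -m pendant '[[[0.003,-0.041,0],[0,0,0],0.09],[[0.006,-0.082,0],[0,0,0],0.09],[[0.009,-0.123,0],[0,0,0],0.09],[[0.012,-0.164,0],[0,0,0],0.09],[[0.015,-0.205,0],[0,0,0],0.09],[[0.018,-0.246,0],[0,0,0],0.09],[[0.021,-0.287,0],[0,0,0],0.09],[[0.024,-0.328,0],[0,0,0],0.09],[[0.027,-0.369,0],[0,0,0],0.09],[[0.03,-0.41,0],[0,0,0],0.09]]'
python3 -m pendant '[[[0,-0.04,0.02],[0,0,0],0.09],[[0,-0.075,0.04],[0,0,0],0.09],[[0,-0.075,0.04],[0,0,0],0.09],[[0,-0.075,0.04],[0,0,0],0.09],[[0,-0.075,0.04],[0,0,0],0.09]]'
python3 - <<'E'
from h import *
c=snap('wrist','w2');o=get_obs();print(o['tool_pos'],o['tcp_rot'])
cv2.imwrite('pics/r2.png',np.hstack([rect(c,497,238,z,60) for z in(112,101)]))
E
```

```text
time: 2.03
tool_pos: [439.8, 162.9, 404.8]
tcp_rot: [3.141, -0.0, -0.003]
contact_force: [0.6, -0.9, 0.2]
grip_width: 90.0
time: 2.45
tool_pos: [440.4, 236.2, 364.7]
tcp_rot: [3.141, 0.0, -0.001]
contact_force: [0.2, 0.1, 0.8]
grip_width: 89.7
[440.51265801 235.89936816 365.16089878] [ 3.14116241e+00 -6.28855363e-04 -2.07634315e-03]
```

View pics/r2.png

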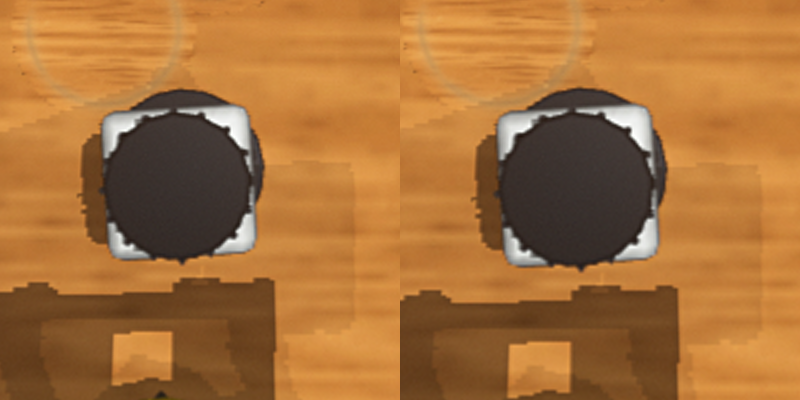

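The lid (44 mm measured) and the body corners agree: cup centre (501.5, 244.6), yaw +3.3°. Descending with the grasp point 72 mm up.

```bash
python3 -m pendant '[[[0.03,-0.004,0],[0,0,-0.03],0.09],[[0.061,-0.0087,0.01],[0,0,-0.059],0.09],[[0.061,-0.0087,0.03],[0,0,-0.059],0.09],[[0.061,-0.0087,0.06],[0,0,-0.059],0.09],[[0.061,-0.0087,0.09],[0,0,-0.059],0.09],[[0.061,-0.0087,0.115],[0,0,-0.059],0.09],[[0.061,-0.0087,0.134],[0,0,-0.059],0.09],[[0.061,-0.0087,0.134],[0,0,-0.059],0.09],[[0.061,-0.0087,0.134],[0,0,-0.059],0.09]]'
python3 - <<'E'
from h import *
o=get_obs();print(o['tool_pos'],o['tcp_rot'],o['contact_force'])
go([501.5,244.6,231],0.057)
E
```

```text
time: 3.25
tool_pos: [501.6, 244.5, 231.1]
tcp_rot: [3.141, 0.0, 0.056]
contact_force: [-0.1, 0.5, -0.1]
grip_width: 89.9
[501.61728033 244.53244001 231.1265664 ] [3.14119674e+00 4.44785608e-04 5.64080076e-02] [-0.10911808  0.48959653 -0.08149456]
shift mm [-0.1 -0.1  0.1] turn [ 0.0004  0.0004 -0.0006]
```

```bash
python3 -m pendant '[[[0,0,0],[0,0,0],0.04],[[0,0,0],[0,0,0],0.04],[[0,0,0],[0,0,0],0.04],[[0,0,0],[0,0,0],0.04],[[0,0,0],[0,0,0],0.04],[[0,0,0],[0,0,0],0.04],[[0,0,0],[0,0,0],0.04],[[0,0,0],[0,0,0],0.04]]'
python3 -m pendant '[[[0,0,-0.01],[0,0,0],0.03],[[0,0,-0.03],[0,0,0],0.03],[[0,0,-0.06],[0,0,0],0.03],[[0,0,-0.095],[0,0,0],0.03],[[0,0,-0.12],[0,0,0],0.03],[[0,0,-0.13],[0,0,0],0.03],[[0,0,-0.13],[0,0,0],0.03],[[0,0,-0.13],[0,0,0],0.03]]'
python3 - <<'E'
from h import *
snap('wrist','w3');snap('scene','scene2');print(get_obs()['moment'])
go([472,-247.2,361],-0.14)
E
```

```text
time: 3.92
tool_pos: [501.0, 246.1, 230.9]
tcp_rot: [3.141, -0.0, 0.059]
contact_force: [0.0, -1.3, 1.9]
grip_width: 48.2
time: 4.58
tool_pos: [500.6, 246.0, 359.9]
tcp_rot: [3.141, 0.001, 0.059]
contact_force: [-0.6, 1.2, -2.8]
grip_width: 48.2
[ 0.00440733 -0.04033653 -0.00524394]
shift mm [-57.4 490.6  -1.7] turn [0.0015 0.004  0.1988]
```

View pics/w3.png

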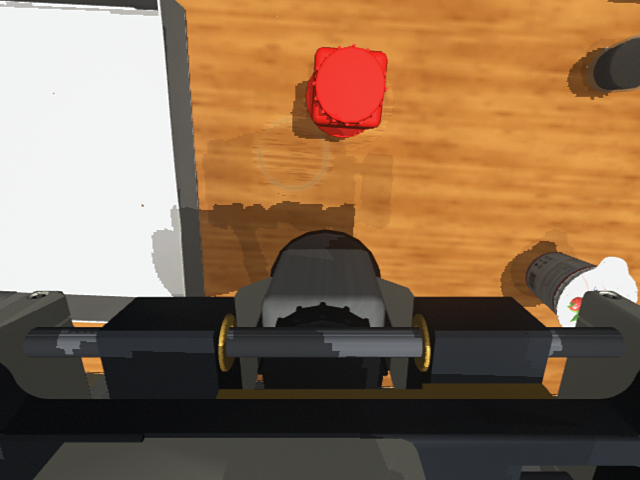

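The cup hangs upright between the jaws with its lid at px (325,320); the red look-alike stands undisturbed at (348,85). Carrying it over to the base.

```bash
python3 -m pendant '[[[-0.0035,0.030,0],[0,0,0.02],0.03],[[-0.008,0.069,0],[0,0,0.04],0.03],[[-0.0126,0.108,0],[0,0,0.06],0.03],[[-0.0172,0.147,0],[0,0,0.08],0.03],[[-0.0218,0.186,0],[0,0,0.1],0.03],[[-0.0264,0.225,0],[0,0,0.12],0.03],[[-0.031,0.264,0],[0,0,0.14],0.03],[[-0.0355,0.303,0],[0,0,0.16],0.03],[[-0.04,0.342,0],[0,0,0.18],0.03],[[-0.0445,0.38,0],[0,0,0.199],0.03]]'
python3 - <<'E'
from h import *
go([472,-247.2,361],-0.14)
E
```

```text
time: 5.52
tool_pos: [478.1, -137.7, 358.9]
tcp_rot: [-3.141, 0.003, -0.141]
contact_force: [1.2, -0.1, -2.0]
grip_width: 47.5
shift mm [  9.4 109.2  -2.2] turn [-0.0009  0.0033 -0.0014]
```

```bash
python3 -m pendant '[[[0.003,0.036,0],[0,0,0],0.03],[[0.006,0.072,0],[0,0,0],0.03],[[0.0094,0.1,0],[0,0,0],0.03],[[0.0094,0.109,0.02],[0,0,0],0.03],[[0.0094,0.109,0.03],[0,0,0],0.03],[[0.0094,0.109,0.03],[0,0,0],0.03],[[0.0094,0.109,0.03],[0,0,0],0.03],[[0.0094,0.109,0.03],[0,0,0],0.03]]'
python3 - <<'E'
from h import *
o=get_obs();print(o['contact_force'],o['moment'])
go([472,-247.2,331],-0.14)
a=snap('wrist','w4');b=snap('scene','scene3')
print(proj(b,[472,-247,85]))
im=np.hstack([cv2.resize(a['color'][100:400,160:480],(400,375)),cv2.resize(b['color'][140:290,300:460],(400,375))])
cv2.imwrite('pics/c4.png',im[:,:,::-1])
E
```

```text
time: 6.18
tool_pos: [473.2, -244.1, 330.7]
tcp_rot: [-3.141, 0.001, -0.139]
contact_force: [0.5, 0.5, -3.5]
grip_width: 47.9
[ 0.5117165   0.45097762 -3.45693705] [ 0.0542786  -0.00585999 -0.04437804]
shift mm [-0.8  3.2 -0.3] turn [-0.0005  0.0006  0.0011]
[[369.93962419 225.51273309]]
```

View pics/c4.png

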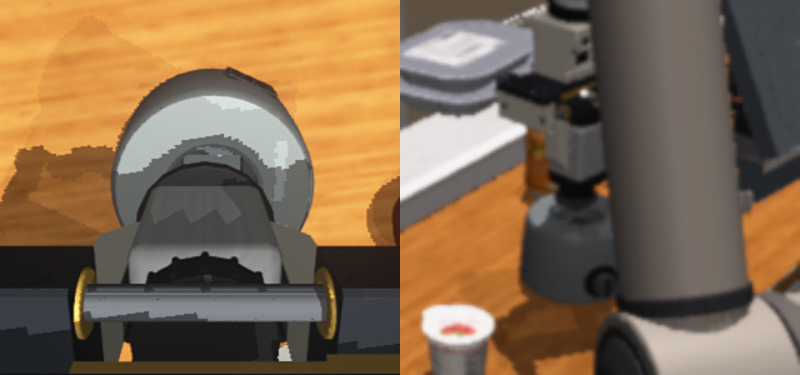

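Left: the cup hangs over the base, and the well's rim shows beyond the collar (collar's far edge at about px (324,230) in the full image). Correcting 3 mm sideways, then lowering into the well; I'll also check the cup's offset in the grip from that collar edge.

```bash
python3 - <<'E'
from h import *
c=dict(np.load('pics/w4.npz'));o=get_obs();R=Ro.from_euler('xyz',o['tcp_rot'])
for dx in(-2,0,2):print(dx,proj(c,[R.apply([32+dx,0,z])+o['tool_pos'] for z in(191,199)]).round(1).tolist())
E
python3 -m pendant '[[[-0.0008,0.003,0.003],[0,0,0],0.03],[[-0.0008,0.003,0.006],[0,0,0],0.03],[[-0.0008,0.003,0.009],[0,0,0],0.03],[[-0.0008,0.003,0.009],[0,0,0],0.03]]'
python3 - <<'E'
from h import *
go([472,-247.2,322],-0.14)
E
```

```text
-2 [[326.4, 234.8], [326.3, 230.6]]
0 [[326.4, 231.2], [326.3, 227.1]]
2 [[326.4, 227.6], [326.3, 223.7]]
time: 6.62
tool_pos: [471.6, -247.7, 321.1]
tcp_rot: [-3.141, 0.001, -0.14]
contact_force: [-0.2, -0.2, -3.1]
grip_width: 48.1
shift mm [ 0.4 -0.6 -0.9] turn [-0.0005  0.001  -0.0001]
```

```bash
python3 -m pendant '[[[0,0,0.004],[0,0,0],0.03],[[0,0,0.008],[0,0,0],0.03],[[0,0,0.012],[0,0,0],0.03],[[0,0,0.016],[0,0,0],0.03],[[0,0,0.018],[0,0,0],0.03],[[0,0,0.018],[0,0,0],0.03]]'
python3 -m pendant '[[[0,0,0.001],[0,0,0],0.03],[[0,0,0.002],[0,0,0],0.03],[[0,0,0.003],[0,0,0],0.03],[[0,0,0.004],[0,0,0],0.03],[[0,0,0.004],[0,0,0],0.03]]'
```

```text
time: 7.12
tool_pos: [471.6, -247.9, 303.0]
tcp_rot: [-3.141, 0.001, -0.14]
contact_force: [-0.2, -0.4, -2.2]
grip_width: 47.9
time: 7.53
tool_pos: [471.7, -247.9, 299.6]
tcp_rot: [3.142, 0.0, -0.14]
contact_force: [-0.0, -0.1, -2.6]
grip_width: 48.1
```

```bash
python3 -m pendant '[[[0,0,0.001],[0,0,0],0.03],[[0,0,0.002],[0,0,0],0.03],[[0,0,0.003],[0,0,0],0.03],[[0,0,0.003],[0,0,0],0.03]]'
```

```text
time: 7.87
tool_pos: [471.7, -247.9, 296.5]
tcp_rot: [-3.141, 0.0, -0.14]
contact_force: [-0.0, -0.3, -1.9]
grip_width: 48.2
```

```bash
python3 -m pendant '[[[0,0,0.001],[0,0,0],0.03],[[0,0,0.002],[0,0,0],0.03],[[0,0,0.003],[0,0,0],0.03],[[0,0,0.003],[0,0,0],0.03]]'
```

```text
time: 8.2
tool_pos: [471.7, -247.9, 293.5]
tcp_rot: [-3.141, 0.0, -0.14]
contact_force: [0.4, 0.3, -2.6]
grip_width: 47.7
```

No contact force, and the foot is 4–5 mm below the floor level, so it has found the socket. Fully home should be TCP z ≈ 284.

```bash
python3 -m pendant '[[[0,0,0.001],[0,0,0],0.03],[[0,0,0.002],[0,0,0],0.03],[[0,0,0.003],[0,0,0],0.03],[[0,0,0.004],[0,0,0],0.03],[[0,0,0.005],[0,0,0],0.03],[[0,0,0.006],[0,0,0],0.03],[[0,0,0.0065],[0,0,0],0.03],[[0,0,0.0065],[0,0,0],0.03]]'
```

```text
time: 8.87
tool_pos: [471.7, -248.0, 287.1]
tcp_rot: [-3.142, 0.0, -0.14]
contact_force: [-1.5, -0.2, -2.7]
grip_width: 47.8
```

```bash
python3 -m pendant '[[[0,0,0.0007],[0,0,0],0.03],[[0,0,0.0015],[0,0,0],0.03],[[0,0,0.0015],[0,0,0],0.03]]'
```

```text
time: 9.12
tool_pos: [471.7, -247.9, 285.6]
tcp_rot: [-3.142, 0.0, -0.14]
contact_force: [0.2, 0.3, -2.4]
grip_width: 47.8
```

```bash
python3 -m pendant '[[[0,0,0.0007],[0,0,0],0.03],[[0,0,0.0014],[0,0,0],0.03],[[0,0,0.0014],[0,0,0],0.03]]'
```

```text
time: 9.37
tool_pos: [471.8, -248.0, 284.7]
tcp_rot: [3.141, -0.0, -0.14]
contact_force: [0.5, 0.4, 0.8]
grip_width: 48.0
```

```bash
python3 -m pendant '[[[0,0,0.0005],[0,0,0],0.03],[[0,0,0.001],[0,0,0],0.03],[[0,0,0.001],[0,0,0],0.03]]'
```

```text
time: 9.62
tool_pos: [471.7, -247.9, 284.5]
tcp_rot: [3.141, -0.001, -0.14]
contact_force: [-3.5, 1.5, 8.5]
grip_width: 47.8
```

Firm contact at 284.5 with about 11 N net, which matches fully home. Releasing and rising.

```bash
python3 -m pendant '[[[0,0,0],[0,0,0],0.055],[[0,0,0],[0,0,0],0.07],[[0,0,0],[0,0,0],0.09],[[0,0,0],[0,0,0],0.09],[[0,0,0],[0,0,0],0.09],[[0,0,0],[0,0,0],0.09],[[0,0,0],[0,0,0],0.09]]'
python3 -m pendant '[[[0,0,-0.01],[0,0,0],0.09],[[0,0,-0.03],[0,0,0],0.09],[[0,0,-0.06],[0,0,0],0.09],[[0,0,-0.09],[0,0,0],0.09],[[0,0,-0.12],[0,0,0],0.09],[[-0.04,0,-0.12],[0,0,0],0.09],[[-0.06,0,-0.12],[0,0,0],0.09],[[-0.06,0,-0.12],[0,0,0],0.09],[[-0.06,0,-0.12],[0,0,0],0.09]]'
python3 - <<'E'
from h import *
a=snap('wrist','w5');b=snap('scene','scene4');t=snap('top','top2')
print('top lid pred',proj(t,[472,-247.5,165]),'scene',proj(b,[472,-247.5,165]))
print(proj(a,[[472,-247.5,165],[472,-247.5,93]]))
im=np.vstack([np.hstack([cv2.resize(a['color'][60:300,180:500],(400,300)),cv2.resize(b['color'][150:285,300:480],(400,300))]),
 np.hstack([cv2.resize(rect(a,472,-247.5,165)[:,:,::-1],(300,300)),cv2.resize(t['color'][210:310,340:506],(500,300))])])
cv2.imwrite('pics/c5.png',im[:,:,::-1])
E
```

```text
time: 10.2
tool_pos: [471.7, -248.0, 283.2]
tcp_rot: [3.142, 0.0, -0.14]
contact_force: [-0.7, 0.1, -0.2]
grip_width: 88.1
time: 10.95
tool_pos: [411.7, -239.4, 404.5]
tcp_rot: [3.141, -0.002, -0.141]
contact_force: [-1.0, 0.6, -0.1]
grip_width: 90.1
top lid pred [[408.93099545 258.68315132]] scene [[371.14805134 199.33352216]]
[[324.42717268 168.54741112]
 [324.18170255 160.39082515]]
```

View pics/c5.png

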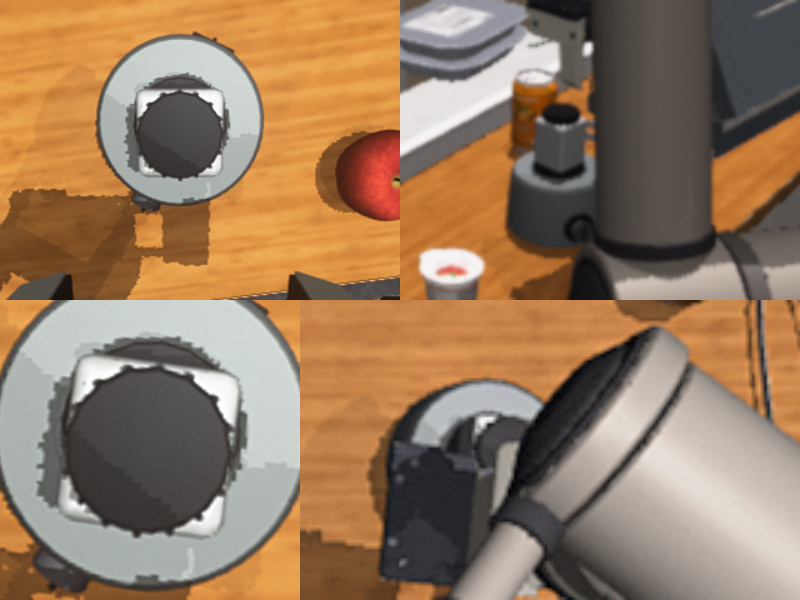

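The cup stands upright on the base with its collar on the housing. Its lid measures 44 mm when rectified at the predicted home height of 165 mm (45 mm nominal), so it isn't 14 mm high. The can, tub and apple look undisturbed, and the gripper is clear. Handing in.

```bash
python3 -c "
from plant import close_job,get_obs
print(get_obs()['contact_force']);print(close_job())"
```

```text
[ 0.10316878  0.70091499 -0.41633426]
the job is handed in; nothing more can be done
None
```

The steel cup is fully seated on the blender base, upright with its collar down, and released. I handed the job in at about 11 s of the 64 s allowed.

- **Insertion:** I gripped the cup by its body and turned it to the socket angle read from the wrist camera, about −8°. The foot went straight into the socket with almost no force, so no turning or shuffling was needed.
- **Seating:** The cup bottomed out at TCP z 284.5 mm, against 284 mm expected for fully home, with about 11 N of net pressing force (limit 50 N).
- **After release:** The lid measured about 44 mm across at the home height (45 mm nominal), which rules out the cup sitting 14 mm high. The scene picture shows the collar on the base. The robot was clear, with the force reading within noise of zero.
- **Bystanders:** The tub, can and apple stand undisturbed in the final pictures. The shaker and the yellow look-alike were outside those crops, but the arm never went near them. The red look-alike was last seen in place just after the cup was lifted.
- **Disagreements:** The top camera put the well about 3 mm from the wrist camera's position, and its cup position was about 5–6 mm off. I used the wrist camera's values.

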